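# Eject the extended battery pack and catch it

## Task

The extended (thick) battery pack on the charging station is full: with one fingertip press down the release key at the right of its bay's mouth (seen from the robot), and with your other finger stop the pack in front of the bay as the spring ejects it, so that it comes off its contacts but slides no more than about 3 cm. Nothing needs gripping, and the pack must not be lifted. Finish while holding it so, the pack resting popped out on the sloping deck against your finger, with the other packs left latched and everything else left alone.

Things in the scene. Friction and masses are not known exactly. Their poses are not given: they have to be found in the camera images.
- dock: Grey three-bay battery charging station, fixed, 202 x 320 x 100 mm (x, y, z). Origin: centre of its underside; x to its back, y to its left, z up. Its deck slopes down at 18 degrees to the open front edge (102 mm before the origin, 15 mm high). Bays at y = +94, 0, -94 mm, each 62 mm wide between rails 12 mm high that end at the latch line; the deck before that line is open, with the keys on it.
- dock_mouth (a point): Point on the deck on the latch line at the mid bay's centre, 45 mm before the dock's origin and 34 mm above the bench. x points up the slope, y to the left, z square off the deck. A seated pack's origin lies at x = 47.5 mm, y = +94, 0 or -94 mm; popped out by s it lies at x = 47.5 mm - s. Each bay's steel latch lip (42 mm wide, 6 mm above the deck) holds the pack's front face here and sinks with its key.
- pack_ext: The extended battery pack, the only thick one, in any of the bays: black, 95 x 60 x 34 mm (16 mm base; upper layer with three long ridges, set back 6 mm at the front), 0.27 to 0.45 kg. Origin: centre of its underside; x up the slope, z off the deck. The front face is 47.5 mm down-slope of it, square to the deck, so its top edge overhangs 5 mm. Unlatched it slides off by its own weight (friction 0.15).
- pack_slim_a: A slim battery pack: black, 95 x 60 x 16 mm, flat top with a paper label, 0.2 kg, in another bay; origin and axes as for the extended pack. To be left latched.
- pack_slim_b: The other slim battery pack: same shape, in the remaining bay. To be left latched.
- key_left_top (a point): Centre of the top of the left bay's release key, a black block 32 mm (x) by 24 mm (y) with a flat top 44 mm above the bench (deck beside it: 23 mm). It lies 79 mm before the dock's origin, 34 mm before the latch line, and 47 mm to the right (-y) of its bay's centre line. It moves with the key.
- key_left (a joint): How far the left bay's release key is pressed straight down, m: 0 up, 0.009 at its stop. Spring return, 3 N at first, 6 N at the stop. The pack is free from about 0.006 on.
- ejector_left (a joint): How far the left bay's spring ejector, a black pusher 34 mm wide behind the pack, has pushed out down the slope, m: 0 with the pack latched, 0.018 at the end of its stroke. 3.9 N at first, 1.6 N at the end.
- key_mid_top (a point): Centre of the top of the mid bay's release key, a black block 32 mm (x) by 24 mm (y) with a flat top 44 mm above the bench (deck beside it: 23 mm). It lies 79 mm before the dock's origin, 34 mm before the latch line, and 47 mm to the right (-y) of its bay's centre line. It moves with the key.
- key_mid (a joint): How far the mid bay's release key is pressed straight down, m: 0 up, 0.009 at its stop. Spring return, 3 N at first, 6 N at the stop. The pack is free from about 0.006 on.
- ejector_mid (a joint): How far the mid bay's spring ejector, a black pusher 34 mm wide behind the pack, has pushed out down the slope, m: 0 with the pack latched, 0.018 at the end of its stroke. 3.9 N at first, 1.6 N at the end.
- key_right_top (a point): Centre of the top of the right bay's release key, a black block 32 mm (x) by 24 mm (y) with a flat top 44 mm above the bench (deck beside it: 23 mm). It lies 79 mm before the dock's origin, 34 mm before the latch line, and 47 mm to the right (-y) of its bay's centre line. It moves with the key.
- key_right (a joint): How far the right bay's release key is pressed straight down, m: 0 up, 0.009 at its stop. Spring return, 3 N at first, 6 N at the stop. The pack is free from about 0.006 on.
- ejector_right (a joint): How far the right bay's spring ejector, a black pusher 34 mm wide behind the pack, has pushed out down the slope, m: 0 with the pack latched, 0.018 at the end of its stroke. 3.9 N at first, 1.6 N at the end.
- tablet: Rugged tablet with red corner bumpers lying on the bench left of the dock, 262 x 182 x 23 mm. Origin at the centre of its underside. To be left alone.
- scanner: Black and grey hand scanner lying on its side right of the dock, about 135 x 155 x 50 mm. Origin at the centre of its underside. To be left alone.
- marker: Marker pen lying in front of the dock, 136 x 16 mm. Origin at the centre of its underside. To be left alone.
- screwdriver: Screwdriver with a black handle lying in front of the dock, about 200 mm long. Origin under its middle. To be left alone.
- coupling: Steel hose coupling standing near the dock's front right corner, 38 mm wide, 55 mm high. Origin at the centre of its underside. To be left alone.
- label_roll: Roll of paper labels standing flat, 96 mm wide, 55 mm high, front left of the dock. Origin at the centre of its underside. To be left alone.
- carton: Small cardboard box, 95 x 65 x 50 mm, at the right front of the bench. Origin at the centre of its underside. To be left alone.
Not all that is in view belongs to the job. Leave any purple or turquoise look-alike of the pack_ext alone.

How it is judged (in metres and radians):
On the way, in this order (a step that is already met when the one before it is completed fails the run):
1. a release key is pressed while the extended pack is still seated (value of joint any of key_left, key_mid, key_right above 0.003 m and x of pack_ext in the frame of dock_mouth above 0.0435 m).
2. the pack has popped out by 4 to 35 mm and rests against the finger (x of pack_ext in the frame of dock_mouth between 0.0125 and 0.0435 m and contact force between the fingers and pack_ext above 0.15 N and linear speed of pack_ext below 0.02 m/s), for 0.2 s.
At the end, for the whole second after the job is handed in: For the last second the extended pack lies flat on the deck of its bay (within 6 mm of the deck and 6 degrees), popped out by 4 to 35 mm, at rest (under 20 mm/s), pressing on the fingers with more than 0.15 N; both slim packs are still seated within 3 mm (all of step 2 and z of pack_ext in the frame of dock_mouth between -0.006 and 0.006 m and angle between the z axis of pack_ext and the z axis of dock_mouth, either way round below 0.1 rad and x of each of pack_slim_a, pack_slim_b in the frame of dock_mouth above 0.0445 m); the arm keeps its last pose, push and grip.
It fails at once if the extended pack slides away (more than 45 mm down the deck) (x of pack_ext in the frame of dock_mouth below 0.0025 m).
It fails at once if the extended pack is lifted off the deck (more than 12 mm) (z of pack_ext in the frame of dock_mouth above 0.012 m).
It fails at once if another pack is released or disturbed (distance of any of pack_slim_a, pack_slim_b from where it was at the start of the episode above 0.006 m).
It fails at once if a bystander is moved more than 30 mm (distance of any of tablet, scanner, marker, screwdriver, coupling, label_roll, carton from where it was at the start of the episode above 0.03 m).
It also fails if it takes over 35 s, if anything falls off the work surface, if the arm or the gripper's body presses on something with over 40 N, if the wrist force passes 120 N, or if a joint passes its speed limit or range.

## Robot

A 7-joint arm with a two-finger parallel gripper is mounted at the origin on the work surface. World frame = base frame: x ahead of the robot, y to its left, z up, the work surface at z = 0. Lengths are in mm, angles in rad, forces in N, time in s.
With the tool pointing down it reaches from about 425 to 950 mm from the base axis. Payload 4.7 kg.
Tool frame: the origin (TCP) lies at the very end of the fingers, on their centre line; the grasp point (between the pads) lies 19 mm behind it; z points along the fingers, y is the line along which they close (so a half turn about z gives the same grasp; the last joint's range is limited). The gripper opens to 87 mm and grips with 3 to 60 N. Pads are 19 mm wide; open, the fingers measure 117 mm over their backs; the gripper's body (75 mm by 190 mm) begins 51 mm behind the grasp point.
Start: joints at [-1.279, 0.469, -0.049, 1.532, 0.024, 1.141, -0.082], TCP at [212.804, 640.596, 222.573] pointing down, gripper open.
Joint ranges: [-2.59, 2.59], [-0.33, 1.99], [-1.39, 1.29], [0.1, 2.45], [-1.04, 4.18], [0.21, 1.99], [-2.66, 2.66]. Speed limits (rad/s): [2.57, 2.57, 3.14, 3.14, 3.14, 3.14, 3.14].

## Interface

Orientations are given as [roll, pitch, yaw] about the fixed x, y, z axes, in that order (R = Rz(yaw) Ry(pitch) Rx(roll)).
In Python, from station import arm gives the robot as it stands.
- The arm moves only by the tool jog_arm, never from a script. Its argument "moves" is a list of rows, each a list of 2 entries, a list of its own where there are three numbers: the shift along the tool's x, y, z in units of 0.2 m (1.0 is 0.2 m), then the turn, a rotation vector about the tool's x, y, z in units of 360 degrees (1.0 is 360 degrees). In form: [[[tx, ty, tz], [ax, ay, az]], ...]. A call has 1 to 12 rows; each row is the pose to reach, as a shift and turn from the pose commanded when the call began, along the tool's axes at that moment, turning the shorter way round; what a row does not reach only later rows make up. A row lasts 1/8 s, in which the tool goes at most 62.5 mm and 10.7 degrees, less where a joint would pass 70% of its speed; a pose out of reach is approached as far as the arm can. A call with a number of a shift or a turn outside -1 to 1 is refused whole. A call with a gripper value outside its range is refused whole. "jaw" is the opening, from 0 (shut) to 1 (fully open), set as the call begins (left out, the last holds). The fingers move at their own pace and stop on an object; "squeeze" is the grip in N (left out, the last holds). Time passes only in rows, so rows that repeat a pose let the fingers close. It gives the time, the measured TCP pose, the force, the opening and the grip force at its end, in the units of the state.
- arm.observe(): the state, without advancing time (a new reading comes with each control period).
- arm.grab_frame(name): name is "scene" or "side" or "wrist"; returns a dict with "img" (384x512x3 uint8, blue, green, red), "depth" (384x512 float32, mm along the optical axis (not along the pixel's ray), 0 where there is no reading), "fx", "fy", "cx", "cy" (pixels), "distortion" ([k1, k2, p1, p2, k3] as OpenCV has them; the pictures are not rectified), "camera_from_world" (4x4, takes a point from world to camera coordinates). Camera axes: x right, y down, z forward; pixel columns grow to the right and rows downward; lengths in mm; the calibration is good to about 2 mm. A picture is of the moment at which its call begins.
- arm.close_job(): hands the job in; it is judged then, once.
The state is a dict: "clock": time; "q": joint angles; "dq": joint speeds; "tau": joint torques, N m; "ee_pos": TCP position; "ee_rot": TCP orientation; "force": force on the tool from outside, world axes, zero at the start; "wrist_torque": the same for the moment, N m; "opening": opening from 0.0 (shut) to 1.0 (fully open); "gripper_force": force on a finger pad.
Only numpy, scipy, OpenCV 4.12 (cv2) and the standard library are available. Lean on these libraries where they do the work, as an engineer would, in place of code of your own. Each camera call takes 0.05 s, during which the arm holds its last target. There are 200 camera calls.

## Working session

There is one attempt and no reset: what is moved stays moved. The work goes in short steps, Python scripts to look and compute and a tool call to move; the robot and the scene stay as the last step left them, time stands still between calls to the robot, and variables do not carry over. Pictures are saved under pics/ and viewed, at most 10 in all, crops included, and the job is handed in when it is done.

Besides the shell and the picture viewer there is one more tool, called after "Call:" as name(argument=value, ...) on one line, values as JSON. jog_arm: Moves the arm, as the interface text tells. Shifts and turns lie within -1 to 1; 1 stands for 0.2 m of shift or 360 degrees of turn. Its arguments: {"type":"object","properties":{"moves":{"type":"array","items":{"type":"array"}},"jaw":{"type":"number"},"squeeze":{"type":"number"}},"required":["moves"]}

```bash
mkdir -p pics; ls; cat > h.py <<'E'
import numpy as np, cv2, pickle
from station import arm
def grab(n,fn=None):
    f=arm.grab_frame(n)
    if fn: cv2.imwrite('pics/'+fn,f['img']); pickle.dump(f,open('pics/'+fn+'.pkl','wb'))
    return f
def K(f): return np.array([[f['fx'],0,f['cx']],[0,f['fy'],f['cy']],[0,0,1.]])
def ray(f,u,v):
    T=np.array(f['camera_from_world']);p=cv2.undistortPoints(np.array([[[u,v]]],float),K(f),np.array(f['distortion'],float))[0,0]
    R=T[:3,:3];return -R.T@T[:3,3], R.T@np.array([p[0],p[1],1])
def onz(f,u,v,z):
    o,d=ray(f,u,v);return o+d*(z-o[2])/d[2]
def dep(f,u,v):
    o,d=ray(f,u,v);return o+d*float(f['depth'][int(v),int(u)])
def proj(f,P):
    T=np.array(f['camera_from_world']);r=cv2.projectPoints(np.array(P,float).reshape(-1,3),cv2.Rodrigues(T[:3,:3])[0],T[:3,3],K(f),np.array(f['distortion'],float))[0]
    return r[:,0]
def cloud(f):
    h,w=f['depth'].shape;uv=np.stack(np.meshgrid(np.arange(w),np.arange(h)),-1).reshape(-1,1,2).astype(float)
    p=cv2.undistortPoints(uv,K(f),np.array(f['distortion'],float))[:,0]
    T=np.array(f['camera_from_world']);z=f['depth'].reshape(-1,1)
    c=np.hstack([p*z,z]);return ((c-T[:3,3])@T[:3,:3]).reshape(h,w,3)
E
python3 - <<'E'
from h import *
a=grab('scene','s1.png');b=grab('side','d1.png')
cv2.imwrite('pics/both.png',cv2.resize(np.hstack([a['img'],b['img']]),(800,300)))
cv2.imwrite('pics/s1b.png',cv2.resize(a['img'],(800,600)))
print(arm.observe())
E
```

```text
pics
{'clock': 0.1, 'q': array([-1.27891429,  0.46937558, -0.04861791,  1.53357128,  0.02406699,
        1.14098309, -0.08226382]), 'dq': array([-8.45306473e-05, -1.80250793e-03, -5.92714079e-04, -2.16874691e-03,
       -4.29519673e-04,  1.16362978e-03,  3.32737247e-04]), 'tau': array([ 5.84932368e-04, -5.09170711e+01, -8.10253364e-02, -2.36829704e+01,
       -6.14635949e-02,  3.44905606e-02,  7.07601725e-05]), 'ee_pos': array([212.6294273 , 640.07145563, 221.59580141]), 'ee_rot': array([-3.13983915e+00,  1.97268159e-05,  2.82088247e+00]), 'force': array([-0.69308683,  0.25280806,  0.07350095]), 'wrist_torque': array([-0.03283216, -0.00210726, -0.00451403]), 'gripper_force': 0.0, 'opening': 0.999754675913334}
```

View pics/s1b.png

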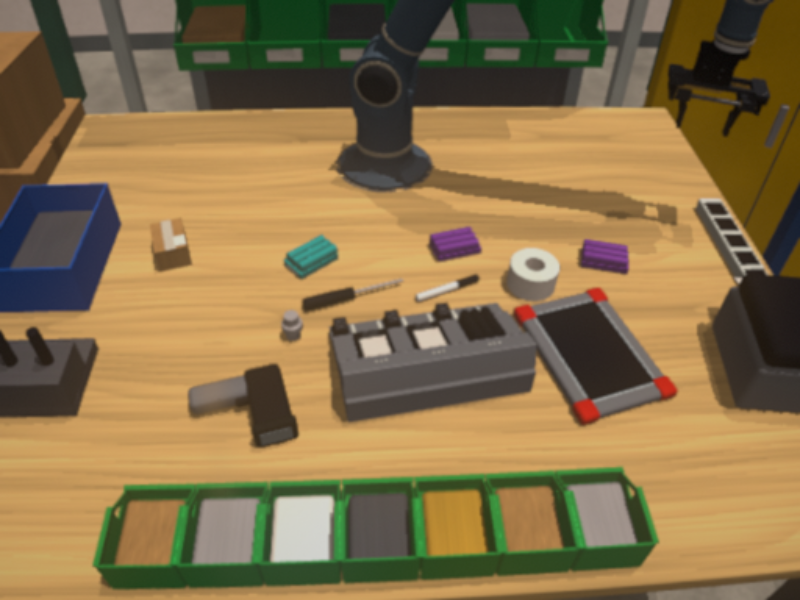

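View pics/d1.png

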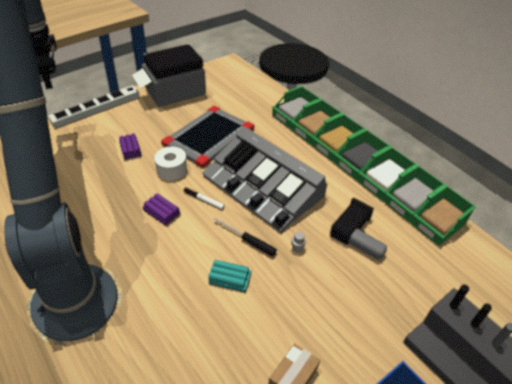

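The scene view faces the robot. Candidates for the extended pack, in 800×600 scene pixels:
- Black ridged pack in the robot's left bay at (480,323).
- Slim packs with labels at (430,337) and (375,345).
- Purple look-alikes at (455,243) and (605,255), and a turquoise one at (311,256).

I choose the black ridged pack. Its key is at about (442,312).

```bash
python3 - <<'E'
from h import *
C=[]
for n in ('s1.png','d1.png'):
    f=pickle.load(open('pics/'+n+'.pkl','rb'));c=cloud(f)
    if n[0]=='s':
        p=dep(f,480*.64,323*.64);print('pack',p,'key',dep(f,442*.64,311*.64), 'bench',dep(f,300,300))
        cv2.imwrite('pics/crop.png',cv2.resize(f['img'][180:275,200:350],(800,507),interpolation=2))
        # bench height
    C.append(c.reshape(-1,3)[f['depth'].ravel()>0])
for c in C:
    m=(c[:,2]>90)&(c[:,2]<110)&(np.linalg.norm(c[:,:2]-p[:2],axis=1)<350)
    q=c[m];print(len(q),np.percentile(q,[1,50,99],axis=0).round(1),cv2.minAreaRect(q[:,:2].astype(np.float32)))
    m=(c[:,2]>12)&(c[:,2]<110)&(np.linalg.norm(c[:,:2]-p[:2],axis=1)<300)
    g=np.zeros((400,400),np.uint8);ij=((c[m][:,:2]-p[:2])/2+200).astype(int)
    g[ij[:,0].clip(0,399),ij[:,1].clip(0,399)]=255
    g=cv2.morphologyEx(g,cv2.MORPH_CLOSE,np.ones((5,5)));g=cv2.morphologyEx(g,cv2.MORPH_OPEN,np.ones((5,5)))
    for k in cv2.findContours(g,0,2)[0]:
        if cv2.contourArea(k)>1000:
            (y,x),s,a=cv2.minAreaRect(k);print('blob',(x-200)*2+p[0],(y-200)*2+p[1],np.array(s)*2,a)
E
```

```text
pack [604.31646984 141.74577242  83.25614082] key [535.60899357  86.24316835  42.57650303] bench [ 8.32982215e+02  1.02150341e+02 -5.44340238e-01]
1327 [[626.4 -89.9  90.1]
 [682.9  67.6  94.7]
 [717.9 216.6 101.1]] ((665.8291625976562, 60.91558837890625), (68.29762268066406, 316.4212646484375), 9.587271690368652)
blob 617.1691920069832 52.915694297714964 [207.3140564  319.92581177] 80.67640686035156
blob 614.3303858546394 345.6948080672462 [268.568573   189.45657349] 74.6784896850586
blob 430.3164698390144 270.74577242271494 [96. 94.] 90.0
1046 [[621.8 -94.9  90.1]
 [677.3  56.7  95. ]
 [713.6 215.3 102. ]] ((661.5006713867188, 58.21490478515625), (72.11429595947266, 322.2100524902344), 10.745288848876953)
blob 603.5824305323738 49.443526328964964 [182.84399414 325.92050171] 81.11934661865234
blob 609.8261744288582 342.27555757896494 [267.00778198 186.62434387] 74.39604949951172
blob 425.3164698390144 269.74577242271494 [90. 92.] 90.0
```

View pics/crop.png

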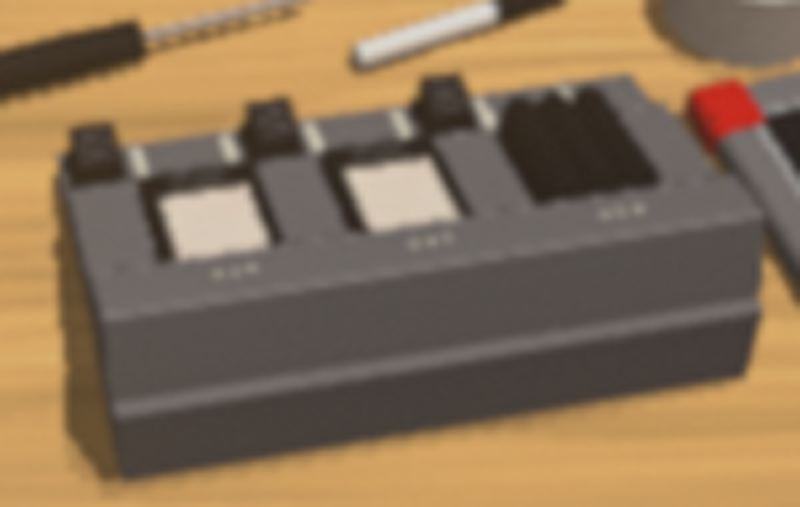

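The crop confirms it: the black ridged pack sits in the left bay at crop (580,145), with its key at (445,100). The dock is at about (615,52) with a yaw of about 9.5°. I'll approach with the tool's y axis along the dock's y axis.

Call:
jog_arm(moves=[[[-0.8, -0.73, 0], [0, 0, -0.0774]], [[-0.8, -0.73, 0], [0, 0, -0.0774]], [[-0.8, -0.73, 0], [0, 0, -0.0774]], [[-0.8, -0.73, 0], [0, 0, -0.0774]], [[-0.8, -0.73, 0], [0, 0, -0.0774]], [[-0.8, -0.73, 0], [0, 0, -0.0774]]], jaw=0.4)

```text
clock: 0.85
ee_pos: [317.8, 452.5, 222.5]
ee_rot: [3.141, -0.0, -2.975]
force: [-0.1, 0.3, -0.5]
opening: 0.434
gripper_force: 0.0
```

```bash
cat > plan.py <<'E'
import sys;from h import *
from scipy.spatial.transform import Rotation as R
def plan(t,yaw):
    s=arm.observe();Q=R.from_euler('xyz',s['ee_rot']);G=R.from_euler('xyz',[np.pi,0,yaw])
    print(s['clock'],s['ee_pos'].round(1),s['ee_rot'].round(3),s['force'].round(1),s['opening'])
    print('shift',(Q.inv().apply(np.array(t)-s['ee_pos'])/200).round(4),'turn',((Q.inv()*G).as_rotvec()/2/np.pi).round(4))
if __name__=='__main__': a=list(map(float,sys.argv[1:]));plan(a[:3],a[3])
E
python3 plan.py 530 105 200 3.307
```

```text
0.85 [317.8 452.5 222.5] [ 3.141 -0.    -2.975] [-0.1  0.3 -0.5] 0.43373469071606174
shift [-0.7581 -1.8897  0.1106] turn [ 0.0001 -0.0001  0.0002]
```

Call:
jog_arm(moves=[[[-0.4, -0.95, 0], [0, 0, 0]], [[-0.4, -0.95, 0], [0, 0, 0]], [[-0.4, -0.95, 0], [0, 0, 0]], [[-0.4, -0.95, 0], [0, 0, 0]], [[-0.4, -0.95, 0], [0, 0, 0]]])

```text
clock: 1.48
ee_pos: [429.1, 277.7, 222.4]
ee_rot: [3.141, -0.0, -2.977]
force: [-0.3, 0.4, 0.2]
opening: 0.398
gripper_force: 0.0
```

Call:
jog_arm(moves=[[[-0.36, -0.94, 0.1], [0, 0, 0]], [[-0.36, -0.94, 0.1], [0, 0, 0]], [[-0.36, -0.94, 0.1], [0, 0, 0]], [[-0.36, -0.94, 0.1], [0, 0, 0]], [[-0.36, -0.94, 0.1], [0, 0, 0]], [[-0.36, -0.94, 0.1], [0, 0, 0]]])

```text
clock: 2.22
ee_pos: [530.0, 107.2, 202.4]
ee_rot: [3.14, -0.0, -2.971]
force: [-0.7, 0.5, 0.0]
opening: 0.4
gripper_force: 0.0
```

```bash
python3 - <<'E'
from h import *
f=grab('wrist','w1.png');print(arm.observe()['ee_pos'],arm.observe()['ee_rot'],np.linalg.inv(f['camera_from_world'])[:3,3])
grab('side','d2.png');grab('scene','s2.png')
E
```

```text
[530.01100094 106.93312027 202.56340668] [ 3.14031682e+00 -1.57881865e-04 -2.97125591e+00] [465.21660422  96.01140039 364.1811838 ]
```

View pics/w1.png

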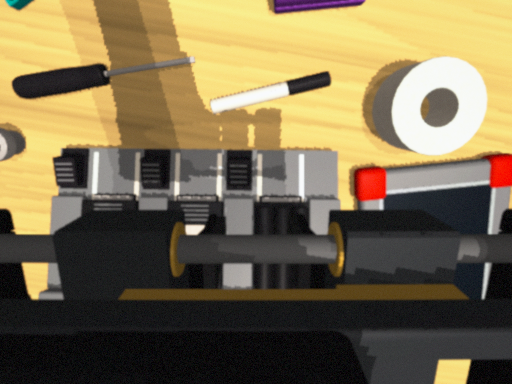

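The wrist view has the robot side up. The dock's front edge runs along row ~150 from column 60 to 337, the three keys are at columns 70, 155 and 238, and the ridged pack is under the gripper at (280,230). I'll measure the left bay's key at (238,168).

```bash
python3 - <<'E'
from h import *
f=pickle.load(open('pics/w1.png.pkl','rb'));im=f['img'];c=cloud(f)
for (u,v) in [(70,165),(155,167),(238,167)]:
    x0,y0=u-22,v-25
    reg=c[y0:y0+50,x0:x0+44];m=(np.abs(reg[...,2]-44)<4)&(f['depth'][y0:y0+50,x0:x0+44]>0)
    q=reg[m].astype(np.float32);print('key',len(q),q.mean(0).round(1),cv2.minAreaRect(q[:,:2]))
for p in [(63,149),(337,149)]: print('edge',onz(f,*p,15).round(1))
e=(c[...,2]>10)&(c[...,2]<20)&(c[...,0]>440)&(c[...,0]<545)&(c[...,1]>-125)&(c[...,1]<215)
print(cv2.minAreaRect(c[e][:,:2].astype(np.float32)))
th=np.deg2rad(9.5);R=np.array([[np.cos(th),-np.sin(th)],[np.sin(th),np.cos(th)]])
def d2w(o,p): return o+R@np.array(p)
for y in (141-94-94,-47,47): print('pred',d2w(np.array([615.5,52.5]),(-79,y)))
print(proj(f,[[*d2w(np.array([615.5,52.5]),(-79+a,47+b)),44] for a,b in ((-16,-12),(-16,12),(16,12),(16,-12))]))
big=cv2.resize(im[130:230,40:350],(800,258),interpolation=2)
cv2.imwrite('pics/w1c.png',big)
E
```

```text
Traceback (most recent call last):
cv2.error: OpenCV(4.12.0) /io/opencv/modules/imgproc/src/convhull.cpp:143: error: (-215:Assertion failed) total >= 0 && (depth == CV_32F || depth == CV_32S) in function 'convexHull'
```

```bash
python3 - <<'E'
from h import *
f=pickle.load(open('pics/w1.png.pkl','rb'));im=f['img'];c=cloud(f)
for (u,v) in [(70,165),(155,167),(238,167)]:
    print(c[v-20:v+25:8,u,:].round(0).tolist())
for p in [(63,149),(337,149)]: print('edge',onz(f,*p,15).round(1))
th=np.deg2rad(9.5);R=np.array([[np.cos(th),-np.sin(th)],[np.sin(th),np.cos(th)]])
def d2w(o,p): return o+R@np.array(p)
for y in (141-94-94-94,-47,47): print('pred',d2w(np.array([615.5,52.5]),(-79,y)))
big=cv2.resize(im[130:230,40:350],(800,258),interpolation=2)
for y in (-141,-47,47):
    P=proj(f,[[*d2w(np.array([615.5,52.5]),(-79+a,y+b)),44] for a,b in ((-16,-12),(-16,12),(16,12),(16,-12))]);print(P.round(0).tolist())
    cv2.polylines(big,[((P-[40,130])*2.58).astype(np.int32)],True,(0,0,255))
cv2.imwrite('pics/w1c.png',big)
E
```

```text
[[539.0, -118.0, -0.0], [544.0, -105.0, 22.0], [547.0, -92.0, 43.0], [556.0, -91.0, 44.0], [564.0, -90.0, 45.0], [574.0, -90.0, 44.0]]
[[524.0, -17.0, -1.0], [529.0, -9.0, 22.0], [534.0, -1.0, 45.0], [543.0, -0.0, 44.0], [551.0, 0.0, 44.0], [560.0, 1.0, 43.0]]
[[507.0, 82.0, -1.0], [514.0, 84.0, 21.0], [519.0, 86.0, 45.0], [527.0, 88.0, 44.0], [536.0, 89.0, 44.0], [545.0, 90.0, 43.0]]
edge [ 541.7 -116.6   15. ]
edge [488.2 195.2  15. ]
pred [560.8551499  -99.60503068]
pred [545.34067495  -6.89418414]
pred [529.8262      85.81666241]
[[49.0, 157.0], [71.0, 157.0], [75.0, 187.0], [53.0, 187.0]]
[[136.0, 158.0], [159.0, 158.0], [161.0, 187.0], [139.0, 187.0]]
[[225.0, 158.0], [247.0, 158.0], [247.0, 187.0], [225.0, 187.0]]
```

View pics/w1c.png

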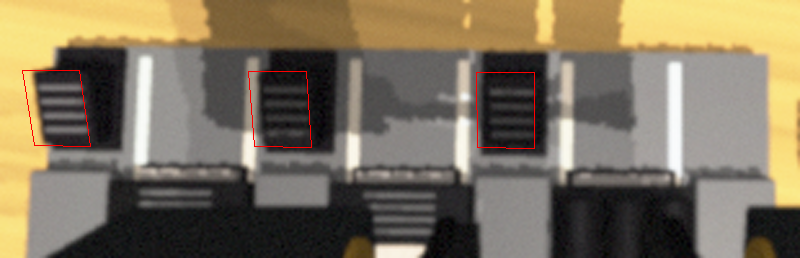

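In the crop, the real striped key tops sit ~2 px right of my prediction. That puts the dock origin ~2.5 mm further +y, at about (616.5,55). I'll check this against the steel lip and plan the position above the key.

```bash
python3 - <<'E'
from h import *
f=pickle.load(open('pics/w1.png.pkl','rb'))
th=np.deg2rad(9.5);R=np.array([[np.cos(th),-np.sin(th)],[np.sin(th),np.cos(th)]]);o=np.array([616.5,55])
for u,y in ((622,94),(408,0),(193,-94)): 
    p=onz(f,40+u/2.58,130+176/2.58,39);print('lip',y,(R.T@(p[:2]-o)).round(1))
for u,v in ((763,55),): print('corner (-102,-160/160)',(R.T@(onz(f,40+u/2.58,130+v/2.58,15)[:2]-o)).round(1))
for a,b in (((485,512),(545,512)),): pass
for u,v in ((515,52),(515,150),(485,110),(540,110)): print('keyedge',(R.T@(onz(f,40+u/2.58,130+v/2.58,44)[:2]-o)).round(1))
t=o+R@[-72,72];print(t)
from plan import plan
plan([*t,60],3.307)
E
```

```text
lip 94 [-51.   94.3]
lip 0 [-50.6   1.9]
lip -94 [-50.1 -91.4]
corner (-102,-160/160) [-100.7  158.2]
keyedge [-104.9   48.8]
keyedge [-63.6  48.5]
keyedge [-80.7  36.1]
keyedge [-80.8  59. ]
[533.60400907 114.12913569]
2.375 [530.2 106.  202.7] [ 3.141  0.    -2.972] [ 0.1  0.1 -0.2] 0.3970639131555165
shift [-0.0236  0.0368  0.7133] turn [0.0001 0.     0.0006]
```

Call:
jog_arm(moves=[[[-0.014, 0.037, 0.25], [0, 0, 0]], [[-0.014, 0.037, 0.5], [0, 0, 0]], [[-0.014, 0.037, 0.65], [0, 0, 0]], [[-0.014, 0.037, 0.71], [0, 0, 0]], [[-0.014, 0.037, 0.71], [0, 0, 0]], [[-0.014, 0.037, 0.71], [0, 0, 0]]])

```text
clock: 3.12
ee_pos: [533.5, 112.1, 61.9]
ee_rot: [3.141, 0.003, -2.976]
force: [0.4, 0.1, 0.7]
opening: 0.401
gripper_force: 0.0
```

```bash
python3 - <<'E'
from h import *
from plan import plan
plan([531.6,113.8,35],3.307)
a=grab('side','d3.png');w=grab('wrist','w3.png')
cv2.imwrite('pics/m3.png',np.hstack([cv2.resize(a['img'][130:235,190:330],(400,300),interpolation=2),cv2.resize(w['img'],(400,300))]))
E
```

```text
3.125 [533.5 112.1  61.9] [ 3.141e+00  3.000e-03 -2.976e+00] [0.4 0.1 0.7] 0.40055833163087107
shift [0.0083 0.0101 0.1347] turn [0.0001 0.0004 0.    ]
```

View pics/m3.png

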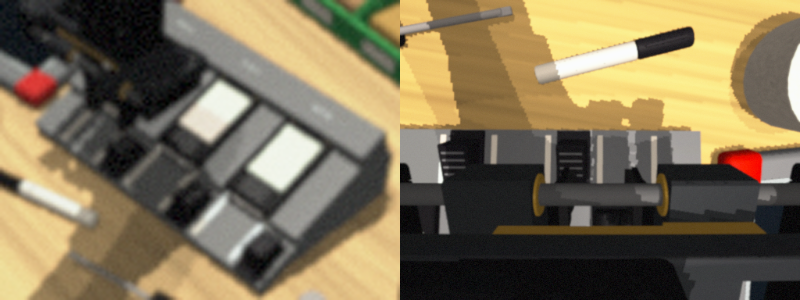

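The fingers straddle correctly: one over the left bay's key at (572,160), the other in front of the pack, with no contact yet. I'll touch the key first and check the force.

Call:
jog_arm(moves=[[[0.008, 0.01, 0.05], [0, 0, 0]], [[0.008, 0.01, 0.08], [0, 0, 0]], [[0.008, 0.01, 0.095], [0, 0, 0]], [[0.008, 0.01, 0.1], [0, 0, 0]], [[0.008, 0.01, 0.1], [0, 0, 0]], [[0.008, 0.01, 0.1], [0, 0, 0]]])

```text
clock: 3.98
ee_pos: [530.6, 113.3, 40.6]
ee_rot: [3.142, 0.0, -2.976]
force: [-1.4, -0.1, 2.1]
opening: 0.397
gripper_force: 0.9
```

```bash
python3 plan.py 531.6 113.8 35 3.307; python3 - <<'E'
from h import *
w=grab('wrist','w4.png')
th=np.deg2rad(9.5);R=np.array([[np.cos(th),-np.sin(th)],[np.sin(th),np.cos(th)]]);s=arm.observe()
im=w['img'].copy()
for y in (-25,25):
    p=s['ee_pos'][:2]+R@[0,y]; print(proj(w,[[*p,s['ee_pos'][2]]]))
    q=proj(w,[[*(s['ee_pos'][:2]+R@[a,y+b]),s['ee_pos'][2]] for a,b in((-9.5,-7.5),(-9.5,7.5),(9.5,7.5),(9.5,-7.5))])
    cv2.polylines(im,[q.astype(np.int32)],True,(0,0,255))
cv2.imwrite('pics/m4.png',cv2.resize(im[140:330,120:420],(800,507)))
E
```

```text
3.975 [530.6 113.3  40.6] [ 3.142  0.    -2.976] [-1.4 -0.1  2.1] 0.3967293192099662
shift [-0.0055  0.0018  0.0281] turn [ 0.  0. -0.]
[[211.81857647 232.32850882]]
[[299.41661254 232.31646902]]
```

View pics/m4.png

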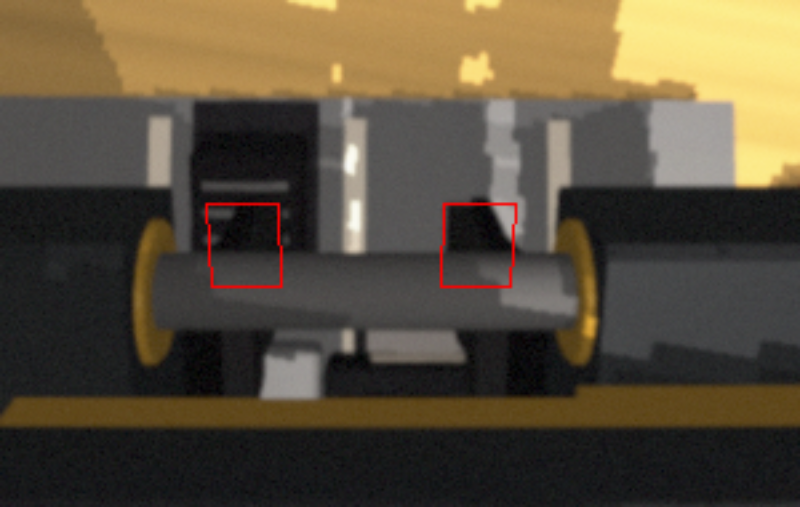

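The overlay shows the left fingertip on the striped key at (245,245), and the other one free in front of the pack at (480,245). The upward force is about 2 N and the key is partly down. Next I press to the stop.

Call:
jog_arm(moves=[[[0, 0, 0.015], [0, 0, 0]], [[0, 0, 0.028], [0, 0, 0]], [[0, 0, 0.034], [0, 0, 0]], [[0, 0, 0.034], [0, 0, 0]], [[0, 0, 0.034], [0, 0, 0]], [[0, 0, 0.034], [0, 0, 0]], [[0, 0, 0.034], [0, 0, 0]], [[0, 0, 0.034], [0, 0, 0]]])

```text
clock: 5.03
ee_pos: [530.3, 113.2, 35.2]
ee_rot: [3.141, -0.001, -2.976]
force: [-5.5, -1.2, 16.9]
opening: 0.4
gripper_force: 9.9
```

```bash
python3 plan.py 531.6 113.8 35 3.307; python3 - <<'E'
from h import *
th=np.deg2rad(9.5);R=np.array([[np.cos(th),-np.sin(th)],[np.sin(th),np.cos(th)]]);o=np.array([616.5,55])
a=pickle.load(open('pics/s1.png.pkl','rb'));s=grab('scene','s5.png');d=grab('side','d5.png')
for f in (a,s):
    c=cloud(f).reshape(-1,3);xy=(c[:,:2]-o)@R;h=c[:,2]-(15+(xy[:,0]+102)*np.tan(np.radians(18)))
    m=(abs(xy[:,1]-94)<24)&(h>25)&(h<45)&(xy[:,0]>-70)&(xy[:,0]<70);print(m.sum(),np.percentile(xy[m,0],[1,5,50,95,99]).round(1),np.median(h[m]))
i=[cv2.resize(f['img'][185:245,260:360],(400,240),interpolation=2) for f in (a,s)]
j=[cv2.resize(f['img'][130:205,200:300],(400,300),interpolation=2) for f in (pickle.load(open('pics/d1.png.pkl','rb')),d)]
cv2.imwrite('pics/m5.png',np.vstack([np.hstack(i),np.hstack(j)]))
E
```

```text
5.025 [530.3 113.2  35.2] [ 3.141e+00 -1.000e-03 -2.976e+00] [-5.5 -1.2 16.9] 0.39950312482533856
shift [-0.007   0.0017  0.001 ] turn [ 0.     -0.0001  0.0001]
439 [-46.8 -40.7  17.6  63.5  68.8] 32.85825118793124
435 [-65.7 -58.7  -0.1  63.7  68.6] 32.6034123899559
```

View pics/m5.png

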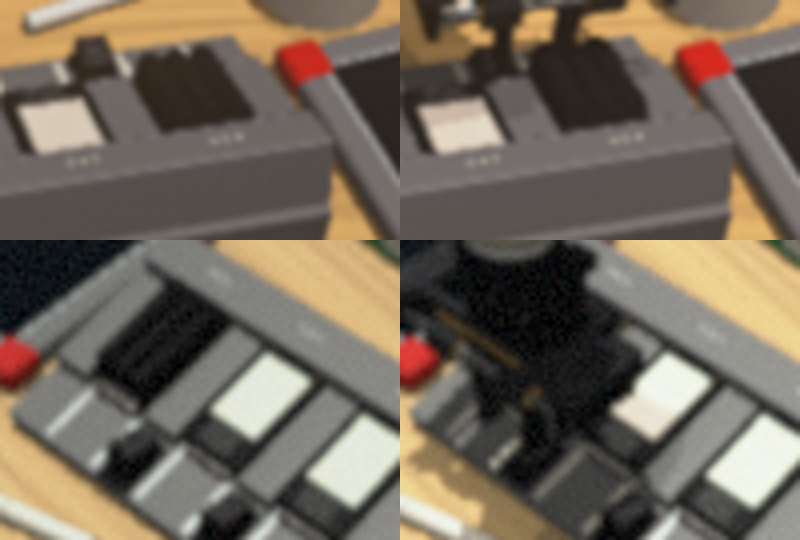

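After the press, the pack (top right panel) sits about 18 mm further out against the finger. It is still flat, with its top 33 mm above the deck. The slim packs are unchanged and the key is at its stop. I'm handing in.

```bash
python3 -c "
from station import arm
print(arm.close_job())"
```

```text
the job is handed in; nothing more can be done
None
```

I pressed the left bay's release key to its stop, and the extended pack popped out about 18 mm. I handed in with it resting flat on the deck against the other finger and the slim packs still latched; the hand-in returned no verdict.

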